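Set out the test tray round the sample jar

ROBOT

A 7-joint arm with a two-finger parallel gripper is mounted at the origin on a cart in front of the work surface, level with it; the furniture and walls round the work are solid. World frame = base frame: x ahead of the robot, y to its left, z up, the work surface at z = 0. Lengths are in m, angles in rad, forces in N, time in s.
With the tool pointing down it reaches from about 0.425 to 0.875 m from the base axis. Payload 4.7 kg.
Tool frame: the origin (TCP) lies midway between the tips of the shut fingers; the grasp point (between the pads) lies ctrl.grasp_offset behind it (ctrl.grasp_offset is the distance from the TCP to the grasp point, in m); z points along the fingers, y is the line along which they close (so a half turn about z gives the same grasp; the last joint's range is limited). The gripper opens to 87 mm and grips with 3 to 60 N. Pads are 19 mm wide; open, the fingers measure 117 mm over their backs; the gripper's body (75 mm by 190 mm) begins 51 mm behind the grasp point.
Start: joints at [-1.126, 0.321, -0.07, 1.45, 0.023, 1.371, -0.057], TCP at [0.271, 0.591, 0.223] pointing down, gripper open.
Joint ranges: [-2.86, 2.86], [-0.3, 2.09], [-1.38, 1.24], [0.06, 2.45], [-1.56, 4.7], [0.09, 2.05], [-2.69, 2.69]. Speed limits (rad/s): [2.57, 2.57, 3.14, 3.14, 3.14, 3.14, 3.14].

INTERFACE

Orientations are given as a rotation vector (axis times angle).
In Python, from bench import ctrl gives the robot as it stands. The module is installed in compiled form; this text tells all that it offers.
- The arm moves only by the tool jog_arm, never from a script. Its argument "moves" is one flat list of numbers, 7 for each row, row after row: the shift along the tool's x, y, z in units of 30 cm (1.0 is 30 cm), then the turn, a rotation vector about the tool's x, y, z in units of 60 degrees (1.0 is 60 degrees), then the gripper's target within -1 to 1 (fully open at 1, half-way at 0, shut at -1). In form: [x, y, z, wx, wy, wz, fingers, x, y, z, wx, wy, wz, fingers, ...]. A call has exactly 8 rows; each row is the pose to reach, as a shift and turn from the pose commanded when the call began, along the tool's axes at that moment; what a row does not reach only later rows make up. A row lasts 1/8 s, in which the tool goes at most 62.5 mm and 10.7 degrees, less where a joint would pass 70% of its speed; a pose out of reach is approached as far as the arm can. A call with a number of a shift or a turn outside -1 to 1 is refused whole. A call with a gripper value outside its range is refused whole. The fingers move at their own pace and stop on an object; "newtons" is the grip in N (left out, the last holds). Time passes only in rows, so rows that repeat a pose let the fingers close, or fill a call up. It gives the time, the measured TCP pose, the force, the opening and the grip force at its end, in the units of the state.
- ctrl.get_state(): the state, without advancing time (a new reading comes with each control period).
- ctrl.get_image(name): name is "side" or "top" or "wrist"; returns a dict with "pixels" (400x640x3 uint8, red, green, blue), "fx", "fy", "cx", "cy" (pixels), "dist" ([k1, k2, p1, p2, k3] as OpenCV has them; the pictures are not rectified), "xyz" and "rotation" of the camera in the world; the wrist camera has in their place "tool_from_camera" (4x4, takes a point from camera to tool coordinates, whose origin is the TCP and whose axes are the flange's). Camera axes: x right, y up, looking along -z (the intrinsics and any distortion apply to the point x, -y, -z); pixel columns grow to the right and rows downward; lengths in m; the calibration is good to about 2 mm. A picture is of the moment at which its call begins: read the wrist's pose just before it. There is no depth.
- ctrl.close_job(): hands the job in; it is judged then, once.
The state is a dict: "time": time; "joint_positions": joint angles; "qd": joint speeds; "joint_torque": joint torques, N m; "position": TCP position; "tool_rot": TCP orientation; "ft_force": force on the tool from outside, world axes, zero at the start; "torque": the same for the moment, N m; "grip_width": opening from 0.0 (shut) to 1.0 (fully open); "grip_force": force on a finger pad.
Only numpy, scipy, OpenCV 4.12 (cv2) and the standard library are available. Lean on these libraries where they do the work, as an engineer would, in place of code of your own. Each camera call takes 0.05 s, during which the arm holds its last target. There are 200 camera calls.

TASK

Set out the grey test tray for the next run. The clear open sample jar and the green-lidded jar already stand at the two ends of its near row: stand the red-capped bottle in the well between them, the blue-capped bottle in the well right behind the clear jar, the orange-capped bottle in the well right behind the green-lidded jar, and the small clear weighing cup in the far row between those two bottles (near and far as seen from the robot). Each must stand upright, down in its own well and let go; leave the clear jar and the green-lidded jar standing in their wells, and do not disturb the timer and the pocket scale.

Things in the scene. Friction and masses are not known exactly. Their poses are not given: they have to be found in the camera images.
- red_bottle_mid (a point): dropper bottle, red screw cap, brown body; loose, standing on the bench beside the tray at the start. Body 33 mm in diameter up to 60 mm, narrower shoulder and cap 20 mm in diameter, 76 mm high in all. The point is its centre, 38 mm above its underside; z is up, its turn about z does not matter
- blue_bottle_mid (a point): dropper bottle, blue screw cap, brown body; loose, standing on the bench beside the tray at the start. Body 33 mm in diameter up to 60 mm, narrower shoulder and cap 20 mm in diameter, 76 mm high in all. The point is its centre, 38 mm above its underside; z is up, its turn about z does not matter
- orange_bottle_mid (a point): dropper bottle, orange screw cap, white body; loose, standing on the bench beside the tray at the start. Body 33 mm in diameter up to 60 mm, narrower shoulder and cap 20 mm in diameter, 76 mm high in all. The point is its centre, 38 mm above its underside; z is up, its turn about z does not matter
- weighing_cup_mid (a point): small clear flared weighing cup, loose on the bench beside the tray at the start: 46 mm across the rim, 24 mm across the foot, 28 mm high, light (about 15 g). The point is its centre, 14 mm above its underside; z is up. It is best held at the rim
- jar_mid (a point): clear open sample jar, 46 mm in diameter, 80 mm high, loose, standing in one end well of the tray's near row (left or right, differs from start to start). The point is its centre, 40 mm above its underside; z is up
- green_jar_mid (a point): closed amber glass jar with a green lid and a pale label, 44 mm in diameter, 60 mm high, loose, standing in the other end well of the near row. The point is its centre, 30 mm above its underside; z is up
- tray: grey test tray fixed to the bench, 180 x 260 mm and 13 mm high, with a steel grip loop standing out 22 mm at each short end. Origin at the centre of its underside; x points to the far row, y along the rows to the left, turned up to 0.3 rad. Six round wells 52 mm in diameter and 3 mm deep (well floors 9 mm above the bench) lie at x = -40 mm (near row) and +40 mm (far row), y = +80, 0 and -80 mm
- timer_mid (a point): bystander: white round kitchen-type timer, 70 mm in diameter, 53 mm high, loose, behind and left of the tray. The point is its middle, 26 mm above its underside
- scale_mid (a point): bystander: black pocket scale, 78 x 122 x 22 mm, loose, at the near edge of the bench in front of the tray. The point is its middle, 11 mm above its underside
Things that resemble listed ones, but are neither listed nor needed, are in the scene too. Of the things that look like the part that bears weighing_cup_mid, the smaller one is meant. Leave any purple look-alike of the part that bears red_bottle_mid alone.

How it is judged:
At the end, for the whole second after the job is handed in: Red bottle in the near middle well, blue behind the clear jar, orange behind the green-lidded jar (each within 12 mm per tray axis), weighing cup between them in the far row (14 mm); all on the well floors (4 mm), upright (0.12 rad), at rest; both jars upright in their wells (15 mm) ((((x of jar_mid in the frame of tray between -0.055 and -0.025 m and y of jar_mid in the frame of tray between 0.065 and 0.095 m and z of jar_mid in the frame of tray between 0.045 and 0.053 m and angle between jar_mid's own z axis and vertical below 0.12 rad) and (x of green_jar_mid in the frame of tray between -0.055 and -0.025 m and y of green_jar_mid in the frame of tray between -0.095 and -0.065 m and z of green_jar_mid in the frame of tray between 0.035 and 0.043 m and angle between green_jar_mid's own z axis and vertical below 0.12 rad) and (x of red_bottle_mid in the frame of tray between -0.052 and -0.028 m and y of red_bottle_mid in the frame of tray between -0.012 and 0.012 m and z of red_bottle_mid in the frame of tray between 0.043 and 0.051 m and angle between red_bottle_mid's own z axis and vertical below 0.12 rad) and (x of blue_bottle_mid in the frame of tray between 0.028 and 0.052 m and y of blue_bottle_mid in the frame of tray between 0.068 and 0.092 m and z of blue_bottle_mid in the frame of tray between 0.043 and 0.051 m and angle between blue_bottle_mid's own z axis and vertical below 0.12 rad) and (x of orange_bottle_mid in the frame of tray between 0.028 and 0.052 m and y of orange_bottle_mid in the frame of tray between -0.092 and -0.068 m and z of orange_bottle_mid in the frame of tray between 0.043 and 0.051 m and angle between orange_bottle_mid's own z axis and vertical below 0.12 rad) and (x of weighing_cup_mid in the frame of tray between 0.026 and 0.054 m and y of weighing_cup_mid in the frame of tray between -0.014 and 0.014 m and z of weighing_cup_mid in the frame of tray between 0.019 and 0.027 m and angle between weighing_cup_mid's own z axis and vertical below 0.12 rad)) or ((x of jar_mid in the frame of tray between -0.055 and -0.025 m and y of jar_mid in the frame of tray between -0.095 and -0.065 m and z of jar_mid in the frame of tray between 0.045 and 0.053 m and angle between jar_mid's own z axis and vertical below 0.12 rad) and (x of green_jar_mid in the frame of tray between -0.055 and -0.025 m and y of green_jar_mid in the frame of tray between 0.065 and 0.095 m and z of green_jar_mid in the frame of tray between 0.035 and 0.043 m and angle between green_jar_mid's own z axis and vertical below 0.12 rad) and (x of red_bottle_mid in the frame of tray between -0.052 and -0.028 m and y of red_bottle_mid in the frame of tray between -0.012 and 0.012 m and z of red_bottle_mid in the frame of tray between 0.043 and 0.051 m and angle between red_bottle_mid's own z axis and vertical below 0.12 rad) and (x of blue_bottle_mid in the frame of tray between 0.028 and 0.052 m and y of blue_bottle_mid in the frame of tray between -0.092 and -0.068 m and z of blue_bottle_mid in the frame of tray between 0.043 and 0.051 m and angle between blue_bottle_mid's own z axis and vertical below 0.12 rad) and (x of orange_bottle_mid in the frame of tray between 0.028 and 0.052 m and y of orange_bottle_mid in the frame of tray between 0.068 and 0.092 m and z of orange_bottle_mid in the frame of tray between 0.043 and 0.051 m and angle between orange_bottle_mid's own z axis and vertical below 0.12 rad) and (x of weighing_cup_mid in the frame of tray between 0.026 and 0.054 m and y of weighing_cup_mid in the frame of tray between -0.014 and 0.014 m and z of weighing_cup_mid in the frame of tray between 0.019 and 0.027 m and angle between weighing_cup_mid's own z axis and vertical below 0.12 rad))) and linear speed of each of red_bottle, blue_bottle, orange_bottle, weighing_cup below 0.02 m/s); the robot touches nothing.
It fails at once if the sample jar is moved more than 30 mm (distance of jar_mid from where it was at the start of the episode above 0.03 m).
It fails at once if the green-lidded jar is moved more than 30 mm (distance of green_jar_mid from where it was at the start of the episode above 0.03 m).
It fails at once if the timer is moved more than 30 mm (distance of timer_mid from where it was at the start of the episode above 0.03 m).
It fails at once if the pocket scale is moved more than 30 mm (distance of scale_mid from where it was at the start of the episode above 0.03 m).
It also fails if it takes over 109 s, if anything falls off the work surface, if the arm or the gripper's body presses on something with over 40 N, if the wrist force passes 120 N, or if a joint passes its speed limit or range.

## Working session

There is one attempt and no reset: what is moved stays moved. The work goes in short steps, Python scripts to look and compute and a tool call to move; the robot and the scene stay as the last step left them, time stands still between calls to the robot, and variables do not carry over. Pictures are saved under pics/ and viewed, at most 14 in all, crops included, and the job is handed in when it is done.

Besides the shell and the picture viewer there is one more tool, called after "Call:" as a command line: name --argument value ..., lists and objects as JSON in quotes. jog_arm: Moves the arm, as the interface text tells. Its arguments: {"type":"object","properties":{"moves":{"type":"array"},"newtons":{"type":"number"}},"required":["moves"]}

```bash
mkdir -p pics
cat > h.py <<'E'
import numpy as np, cv2
from bench import ctrl
from scipy.spatial.transform import Rotation as R
def shot(n,f=None):
    s=ctrl.get_state(); im=ctrl.get_image(n)
    if n=="wrist":
        T=np.eye(4);T[:3,:3]=R.from_rotvec(s["tool_rot"]).as_matrix();T[:3,3]=s["position"]
        C=T@np.array(im["tool_from_camera"]); im["xyz"]=C[:3,3]; im["rotation"]=C[:3,:3]
    if f: cv2.imwrite("pics/"+f,im["pixels"][:,:,::-1])
    return im
def rot(im):
    r=np.array(im["rotation"],float)
    return r if r.shape==(3,3) else R.from_rotvec(r).as_matrix()
def K(im): return np.array([[im["fx"],0,im["cx"]],[0,im["fy"],im["cy"]],[0,0,1.]])
def px2w(im,uv,z):
    p=cv2.undistortPoints(np.array([[uv]],float),K(im),np.array(im["dist"],float))[0,0]
    d=rot(im)@np.array([p[0],-p[1],-1]); o=np.array(im["xyz"],float)
    return o+d*(z-o[2])/d[2]
def w2px(im,P):
    Rc=rot(im); q=(np.atleast_2d(P)-np.array(im["xyz"],float))@Rc
    q=q*[1,-1,-1]
    return cv2.projectPoints(q.reshape(-1,1,3),np.zeros(3),np.zeros(3),K(im),np.array(im["dist"],float))[0].reshape(-1,2)
E
python3 - <<'E'
from h import *
for n in("top","side"):
    im=shot(n,n+"0.png"); print(n,im["xyz"],np.round(rot(im),3).tolist(),im["fx"],im["dist"])
s=ctrl.get_state();print(s, ctrl.grasp_offset)
E
```

```text
top [ 0.22713835 -0.03054604  1.67871069] [[0.096, 0.973, -0.211], [-0.995, 0.095, -0.015], [0.005, 0.211, 0.977]] 511.1780295236648 [-0.11977627  0.          0.          0.          0.        ]
side [ 0.46822562 -1.02670381  0.78640281] [[0.996, 0.052, -0.073], [-0.09, 0.577, -0.812], [-0.0, 0.815, 0.579]] 467.36726345657956 [0.03760933 0.         0.         0.         0.        ]
{'time': 0.1, 'joint_positions': array([-1.12592021,  0.3217722 , -0.07009564,  1.45155108,  0.02262732,
        1.37082107, -0.05690396]), 'qd': array([-0.00017057, -0.00202674,  0.00198304, -0.00181323, -0.00074472,
       -0.00075873, -0.00019316]), 'joint_torque': array([ 3.73858938e-04, -4.92570162e+01, -4.05295528e-01, -3.13400745e+01,
       -6.40694308e-02,  3.95039900e-02,  7.63331764e-05]), 'position': array([0.27126152, 0.59013805, 0.2215568 ]), 'tool_rot': array([-6.71324689e-01, -3.06875812e+00,  2.74107095e-03]), 'ft_force': array([-0.29953613,  0.8152583 ,  0.05763267]), 'torque': array([ 0.00679289,  0.05626256, -0.00796309]), 'grip_force': 0.0, 'grip_width': 0.9993256675021374} 0.0187
```

View pics/top0.png

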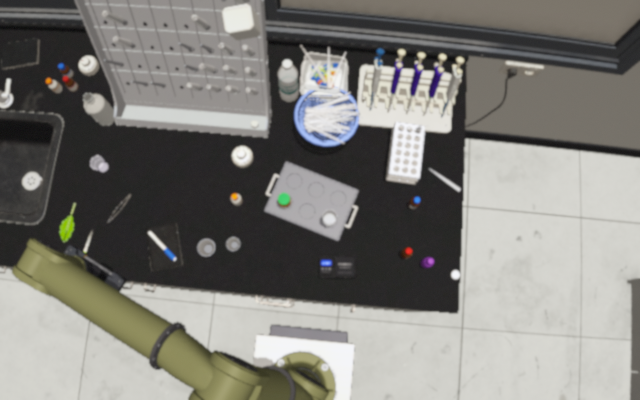

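View pics/side0.png

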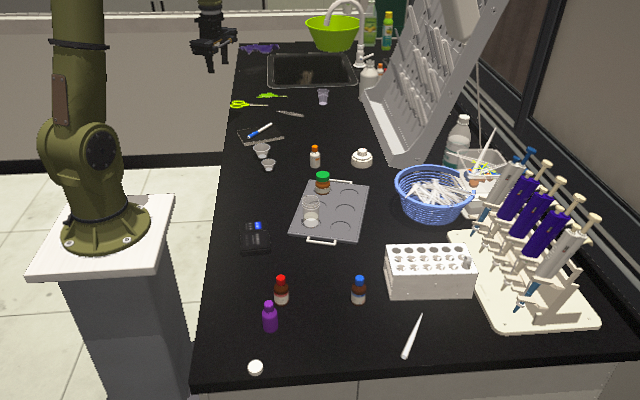

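Run:
```python
from h import *
im=shot("top"); c=im["pixels"][140:280,190:450][:,:,::-1]
cv2.imwrite("pics/crop.png",cv2.resize(c,None,fx=3,fy=3,interpolation=cv2.INTER_CUBIC))
T=im; S=shot("side")
for n,a,b,z in [("red",(408,251.5),(280,279),.076),("blue",(417,201),(359.5,278),.076),("orange",(236,198),(315,149),.076),("cup_s",(233,243),(268.5,163),.028),("cup_L",(206,247),(261,147),.03),("green",(284,199),(322.5,175),.069),("jar",(330,219),(311,199),.089),("purple",(429,262),(269,305),.076),("timer",(242,156),(361,151),.053)]:
    print(n,px2w(T,a,z).round(3)[:2],px2w(S,b,z).round(3)[:2])
```

```text
red [ 0.453 -0.3  ] [ 0.455 -0.309]
blue [ 0.619 -0.319] [ 0.623 -0.322]
orange [0.573 0.263] [0.578 0.246]
cup_s [0.432 0.263] [0.431 0.255]
cup_L [0.41  0.349] [0.407 0.358]
green [0.586 0.109] [0.587 0.105]
jar [ 0.531 -0.045] [ 0.542 -0.04 ]
purple [ 0.426 -0.369] [ 0.431 -0.38 ]
timer [0.722 0.267] [0.726 0.261]
```

View pics/crop.png

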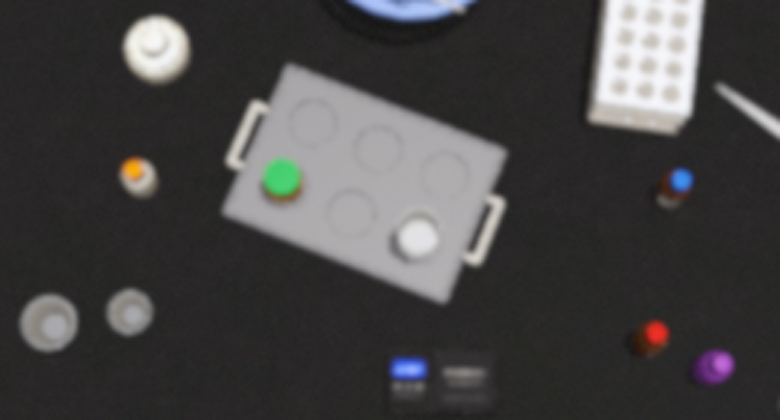

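```bash
cat >> h.py <<'E'
PSI=None
def go(*tg, psi=None):
    """tg: list of (x,y,z TCP); prints rows in units from the current pose, tool y -> angle psi"""
    s=ctrl.get_state(); R0=R.from_rotvec(s["tool_rot"]); p0=np.array(s["position"])
    for x,y,z in tg:
        d=R0.inv().apply(np.array([x,y,z])-p0)/.3
        Rg=R.from_matrix(np.array([[-np.sin(psi),np.cos(psi),0],[np.cos(psi),np.sin(psi),0],[0,0,-1.]]))
        w=(R0.inv()*Rg).as_rotvec()/np.radians(60)
        n=max(np.linalg.norm(d)*.3/.0625,np.linalg.norm(w)*60/10.7)
        print((x,y,z),"d",d.round(4).tolist(),"w",w.round(4).tolist(),"rows",n.round(1))
E
python3 - <<'E'
from h import *
from scipy.optimize import least_squares
im=shot("top")
A=[(288,65,90,130),(507,150,90,-130),(447,303,-90,-130),(223,212,-90,130),(313,122,40,80),(379,149,40,0),(445,175,40,-80),(352,213,-40,0)]
uv=np.array([(a/3+190-.33,b/3+140-.33) for a,b,_,_ in A]); L=np.array([(c/1e3,d/1e3) for _,_,c,d in A])
def f(p):
    c,s=np.cos(p[2]),np.sin(p[2])
    return (w2px(im,np.c_[p[0]+c*L[:,0]-s*L[:,1],p[1]+s*L[:,0]+c*L[:,1],np.full(len(L),.0125)])-uv).ravel()
r=least_squares(f,[.6,0,-.3]); print(r.x,r.fun.round(1))
print(ctrl.get_image("wrist")["tool_from_camera"])
go((.40,.25,.2),(.46,.25,.2),psi=r.x[2])
E
```

```text
[ 0.60371609  0.02203705 -0.28885192] [ 0.5  0.8 -1.2  0.4 -0.9 -1.4  1.2 -0.2  0.1  0.3  0.1 -0.   0.2  0.
  0.   0.2]
[[-7.85176321e-04  9.60387638e-01  2.78666409e-01  7.72431347e-02]
 [ 9.99998743e-01  1.13801214e-03 -1.10439383e-03 -4.09458521e-04]
 [-1.37777193e-03  2.78665191e-01 -9.60387324e-01 -1.61736323e-01]
 [ 0.00000000e+00  0.00000000e+00  0.00000000e+00  1.00000000e+00]]
(0.4, 0.25, 0.2) d [-0.8634, -0.8521, 0.0746] w [-0.0004, 0.0004, 1.3644] rows 7.7
(0.46, 0.25, 0.2) d [-1.0452, -0.7685, 0.0745] w [-0.0004, 0.0004, 1.3644] rows 7.7
```

Call:
jog_arm --moves '[-0.9, -0.8, 0.05, 0, 0, 0.95, 1, -0.9, -0.8, 0.05, 0, 0, 0.95, 1, -0.9, -0.8, 0.05, 0, 0, 0.95, 1, -0.9, -0.8, 0.05, 0, 0, 0.95, 1, -0.9, -0.8, 0.05, 0, 0, 0.95, 1, -0.9, -0.8, 0.05, 0, 0, 0.95, 1, -0.9, -0.8, 0.05, 0, 0, 0.95, 1, -0.9, -0.8, 0.05, 0, 0, 0.95, 1]'

```text
time: 1.3
position: [0.4163, 0.2605, 0.2078]
tool_rot: [-2.053, -2.377, -0.001]
ft_force: [-0.8, 2.3, 1.3]
grip_width: 0.999
grip_force: 0.0
```

Run:
```python
from h import *
s=ctrl.get_state();print(s["position"],s["time"])
go((.432,.258,.17),psi=-.289)
```

```text
[0.41627176 0.26051403 0.20775489] 1.3
(0.432, 0.258, 0.17) d [-0.016, 0.0506, 0.1258] w [-0.0001, -0.001, 0.4152] rows 2.3
```

Call:
jog_arm --moves '[-0.016, 0.05, 0.126, 0, 0, 0.415, 1, -0.016, 0.05, 0.126, 0, 0, 0.415, 1, -0.016, 0.05, 0.126, 0, 0, 0.415, 1, -0.016, 0.05, 0.126, 0, 0, 0.415, 1, -0.016, 0.05, 0.126, 0, 0, 0.415, 1, -0.016, 0.05, 0.126, 0, 0, 0.415, 1, -0.016, 0.05, 0.126, 0, 0, 0.415, 1, -0.016, 0.05, 0.126, 0, 0, 0.415, 1]'

```text
time: 2.3
position: [0.4321, 0.2572, 0.1698]
tool_rot: [-2.518, -1.878, -0.0]
ft_force: [-1.0, 0.2, -0.5]
grip_width: 0.997
grip_force: 0.0
```

Run:
```python
from h import *
im=shot("wrist","w1.png");s=ctrl.get_state();print(s["position"],s["tool_rot"],s["ft_force"])
print(w2px(im,[[.432,.258,.028],[.573,.25,.076]]))
```

```text
[0.4321299  0.25720111 0.16980965] [-2.51848171e+00 -1.87792457e+00 -2.17693666e-04] [-0.11462318  0.15232687 -0.41939337]
[[317.90351691 191.57965487]
 [472.29439825 168.99060754]]
```

View pics/w1.png

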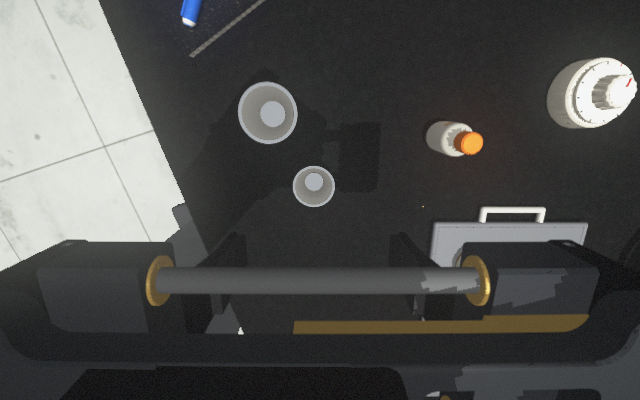

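Run:
```python
from h import *
im=shot("wrist")
c=px2w(im,(313.7,186),.028);print(c, px2w(im,(313.7,166),.028),px2w(im,(292.7,186),.028),px2w(im,(335,186),.028)); print("foot",px2w(im,(314,181.5),.003)); print("orange",px2w(im,(470.5,142.5),.076))
print("tray edge yaw", [px2w(im,p,.013).round(4) for p in [(432.5,224),(587,222.5)]])
go((c[0],c[1],.012),psi=-.289)
```

```text
[0.42944841 0.2651868  0.028     ] [0.43566756 0.28575081 0.028     ] [0.40793662 0.27161483 0.028     ] [0.45126775 0.25867089 0.028     ]
foot [0.42938032 0.26480099 0.003     ]
orange [0.57490431 0.27364611 0.076     ]
tray edge yaw [array([0.5482, 0.1787, 0.013 ]), array([0.7259, 0.1272, 0.013 ])]
(np.float64(0.42944840884793833), np.float64(0.2651868027657143), 0.012) d [0.023, -0.0162, 0.526] w [0.0001, -0.0001, -0.0004] rows 2.5
```

Call:
jog_arm --moves '[0.023, -0.016, 0.2, 0, 0, 0, 1, 0.023, -0.016, 0.4, 0, 0, 0, 1, 0.023, -0.016, 0.526, 0, 0, 0, 1, 0.023, -0.016, 0.526, 0, 0, 0, 1, 0.023, -0.016, 0.526, 0, 0, 0, 1, 0.023, -0.016, 0.526, 0, 0, 0, -0.3, 0.023, -0.016, 0.526, 0, 0, 0, -0.3, 0.023, -0.016, 0.526, 0, 0, 0, -0.3]' --newtons 5

```text
time: 3.4
position: [0.4299, 0.2656, 0.0128]
tool_rot: [-2.518, -1.878, -0.002]
ft_force: [0.3, 0.4, 0.7]
grip_width: 0.743
grip_force: 0.0
```

Call:
jog_arm --moves '[0, 0, 0, 0, 0, 0, -0.3, 0, 0, 0, 0, 0, 0, -0.3, 0, 0, 0, 0, 0, 0, -0.3, 0, 0, 0, 0, 0, 0, -0.3, 0, 0, -0.1, 0, 0, 0, -0.3, 0, 0, -0.25, 0, 0, 0, -0.3, 0, 0, -0.4, 0, 0, 0, -0.3, 0, 0, -0.4, 0, 0, 0, -0.3]'

```text
time: 4.4
position: [0.4318, 0.2668, 0.1358]
tool_rot: [-2.518, -1.877, -0.012]
ft_force: [0.2, -0.2, -0.6]
grip_width: 0.501
grip_force: 5.0
```

Run:
```python
from h import *
im=shot("wrist","w2.png");s=ctrl.get_state();print(s["position"],s["tool_rot"],s["ft_force"],s["grip_width"])
psi=-.286; ty=np.array([-np.sin(psi),np.cos(psi)]);tx=np.array([np.cos(psi),np.sin(psi)])
w=np.array([.6025,.024])+.04*tx; print(w)
go((*w,.15),psi=psi)
```

```text
[0.43042278 0.26590885 0.1334946 ] [-2.51831532 -1.87763971 -0.00571103] [-0.9257991  -0.43629502 -0.9700131 ] 0.4983463841768407
[0.6408752  0.01271532]
(np.float64(0.6408752006168872), np.float64(0.012715321111628245), 0.15) d [-0.6085, 0.9133, -0.0552] w [0.0018, -0.003, -0.0033] rows 5.3
```

View pics/w2.png

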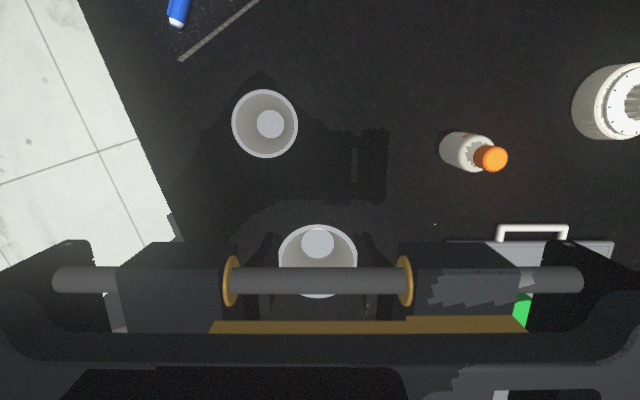

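Call:
jog_arm --moves '[-0.1, 0.08, -0.15, 0, 0, 0, -0.3, -0.943, 0.78, -0.22, 0, 0, 0, -0.3, -0.943, 0.78, -0.22, 0, 0, 0, -0.3, -0.943, 0.78, -0.22, 0, 0, 0, -0.3, -0.943, 0.78, -0.22, 0, 0, 0, -0.3, -0.943, 0.78, -0.22, 0, 0, 0, -0.3, -0.943, 0.78, -0.22, 0, 0, 0, -0.3, -0.943, 0.78, -0.22, 0, 0, 0, -0.3]'

```text
time: 5.45
position: [0.5723, -0.0736, 0.1964]
tool_rot: [-2.52, -1.874, 0.004]
ft_force: [-0.0, 0.6, 0.0]
grip_width: 0.498
grip_force: 5.0
```

Run:
```python
from h import *
im=shot("wrist","w3.png");s=ctrl.get_state();print(s["position"],s["tool_rot"],s["grip_width"])
```

```text
[ 0.5721564  -0.07156422  0.19645166] [-2.51645623 -1.87692808  0.00291519] 0.5050559742271212
```

View pics/w3.png

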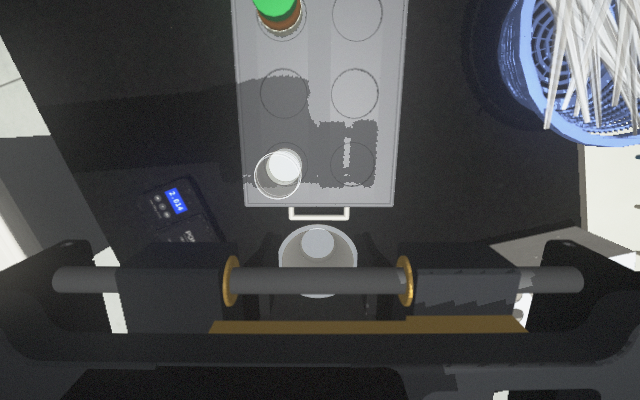

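Run:
```python
from h import *
from scipy.optimize import least_squares
im=shot("wrist")
A=[(246,206.5,-90,-130),(393.5,206.5,90,-130),(285,93.5,-40,0),(355.3,93,40,0),(352.5,163,40,-80),(357,16,40,80)]
uv=np.array([a[:2] for a in A],float); L=np.array([a[2:] for a in A])/1e3
def f(p):
    c,s=np.cos(p[2]),np.sin(p[2])
    return (w2px(im,np.c_[p[0]+c*L[:,0]-s*L[:,1],p[1]+s*L[:,0]+c*L[:,1],np.full(len(L),.012)])-uv).ravel()
r=least_squares(f,[.6,0,-.3]); p=r.x;print(p,r.fun.round(1))
# held cup rim: TCP frame, rim about 16 mm behind TCP
s=ctrl.get_state();Rt=R.from_rotvec(s["tool_rot"])
c=px2w(im,(318,262),s["position"][2]+.015); print("rim in tool",Rt.inv().apply(c-s["position"]))
psi=p[2];w=p[:2]+.04*np.array([np.cos(psi),np.sin(psi)]);print(w)
go((*w,.10),(*w,.0215),psi=psi)
```

```text
[ 0.60244333  0.02635043 -0.28747929] [ 1.3 -1.  -1.5 -1.3 -1.   0.9 -0.   1.3  0.6  2.2  0.6 -2.1]
rim in tool [-0.00175465 -0.00036162 -0.01499988]
[0.6408018 0.015009 ]
(np.float64(0.6408017988604944), np.float64(0.015008996523623926), 0.1) d [0.3379, 0.1394, 0.3222] w [-0.0025, -0.0004, 0.0003] rows 2.3
(np.float64(0.6408017988604944), np.float64(0.015008996523623926), 0.0215) d [0.3378, 0.1401, 0.5838] w [-0.0025, -0.0004, 0.0003] rows 3.3
```

Call:
jog_arm --moves '[0.341, 0.139, 0, 0, 0, 0, -0.3, 0.341, 0.139, 0.15, 0, 0, 0, -0.3, 0.341, 0.139, 0.3, 0, 0, 0, -0.3, 0.341, 0.139, 0.45, 0, 0, 0, -0.3, 0.341, 0.139, 0.54, 0, 0, 0, -0.3, 0.341, 0.139, 0.57, 0, 0, 0, -0.3, 0.341, 0.139, 0.58, 0, 0, 0, -0.3, 0.341, 0.139, 0.58, 0, 0, 0, -0.3]'

```text
time: 6.55
position: [0.643, 0.014, 0.0252]
tool_rot: [2.517, 1.878, 0.003]
ft_force: [-0.2, -0.5, -0.4]
grip_width: 0.503
grip_force: 5.0
```

Run:
```python
from h import *
s=ctrl.get_state();print(s["position"],s["tool_rot"],s["ft_force"],s["grip_width"])
```

```text
[0.64297034 0.01404687 0.02523273] [2.51741095 1.87833675 0.00304567] [-0.16036515 -0.48313008 -0.41040872] 0.5033873523162732
```

Call:
jog_arm --moves '[0, -0.006, 0.008, 0, 0, 0, -0.3, 0, -0.006, 0.011, 0, 0, 0, -0.3, 0, -0.006, 0.011, 0, 0, 0, -0.3, 0, -0.006, 0.011, 0, 0, 0, 0.5, 0, -0.006, 0.011, 0, 0, 0, 0.5, 0, -0.006, 0.011, 0, 0, 0, 0.5, 0, -0.006, -0.1, 0, 0, 0, 0.5, 0, -0.006, -0.3, 0, 0, 0, 0.5]'

```text
time: 7.55
position: [0.6383, 0.0141, 0.1123]
tool_rot: [-2.516, -1.876, 0.008]
ft_force: [0.1, 0.8, 0.1]
grip_width: 0.747
grip_force: 0.0
```

Run:
```python
from h import *
s=ctrl.get_state();print(s["position"],s["tool_rot"],s["ft_force"],s["grip_width"])
psi=-.2875
go((.5595,.237,.17),psi=psi)
```

```text
[0.63834003 0.01406105 0.11234107] [-2.5163791  -1.87643518  0.00800236] [0.08987428 0.78917612 0.12547308] 0.7471449567964822
(0.5595, 0.237, 0.17) d [0.6368, -0.4649, -0.1914] w [-0.0049, 0.0024, -0.0017] rows 3.9
```

Call:
jog_arm --moves '[0.1, -0.07, -0.19, 0, 0, 0, 1, 0.637, -0.465, -0.19, 0, 0, 0, 1, 0.637, -0.465, -0.19, 0, 0, 0, 1, 0.637, -0.465, -0.19, 0, 0, 0, 1, 0.637, -0.465, -0.19, 0, 0, 0, 1, 0.637, -0.465, -0.19, 0, 0, 0, 1, 0.637, -0.465, -0.19, 0, 0, 0, 1, 0.637, -0.465, -0.19, 0, 0, 0, 1]'

```text
time: 8.55
position: [0.5623, 0.2344, 0.171]
tool_rot: [2.521, 1.873, -0.0]
ft_force: [0.1, 0.2, 0.1]
grip_width: 1.001
grip_force: 0.0
```

```bash
cat >> h.py <<'E'
def blob(im,hue,tol=10,z=.075):
    h=cv2.cvtColor(im["pixels"],cv2.COLOR_RGB2HSV).astype(int)
    d=np.abs((h[...,0]-hue+90)%180-90)
    m=((d<tol)&(h[...,1]>150)&(h[...,2]>70)).astype(np.uint8)
    n,l,st,c=cv2.connectedComponentsWithStats(m)
    for i in sorted(range(1,n),key=lambda i:-st[i,4])[:3]: print("blob",c[i].round(1),st[i],px2w(im,c[i],z).round(4))
E
python3 - <<'E'
from h import *
im=shot("wrist","w4.png");s=ctrl.get_state();print(s["position"],s["tool_rot"],s["grip_width"])
blob(im,13)
E
```

```text
[0.56212445 0.23480444 0.17100749] [ 2.52121427e+00  1.87340138e+00 -9.36433286e-05] 0.9986853827610357
blob [321.9 159. ] [312 148  21  23 384] [0.5774 0.2734 0.075 ]
blob [537. 324.] [537 324   1   1   1] [0.7474 0.0388 0.075 ]
```

View pics/w4.png

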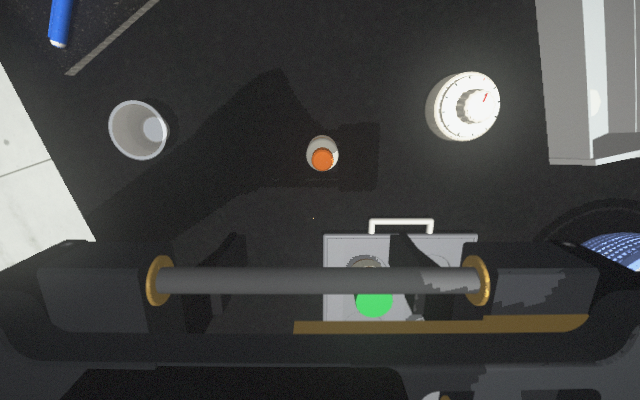

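Run:
```python
from h import *
go((.577,.273,.031),psi=-.2875)
```

```text
(0.577, 0.273, 0.031) d [0.1364, 0.0105, 0.4666] w [0.0004, 0.0004, -0.005] rows 2.3
```

Call:
jog_arm --moves '[0.136, 0.01, 0.05, 0, 0, 0, 1, 0.136, 0.01, 0.1, 0, 0, 0, 1, 0.136, 0.01, 0.28, 0, 0, 0, 1, 0.136, 0.01, 0.466, 0, 0, 0, 1, 0.136, 0.01, 0.466, 0, 0, 0, -0.6, 0.136, 0.01, 0.466, 0, 0, 0, -0.6, 0.136, 0.01, 0.466, 0, 0, 0, -0.6, 0.136, 0.01, 0.466, 0, 0, 0, -0.6]' --newtons 15

```text
time: 9.6
position: [0.5772, 0.2758, 0.0335]
tool_rot: [2.518, 1.878, 0.006]
ft_force: [0.1, 0.7, -0.2]
grip_width: 0.626
grip_force: 0.0
```

Call:
jog_arm --moves '[0, 0, 0, 0, 0, 0, -0.6, 0, 0, 0, 0, 0, 0, -0.6, 0, 0, 0, 0, 0, 0, -0.6, 0, 0, 0, 0, 0, 0, -0.6, 0, 0, -0.1, 0, 0, 0, -0.6, 0, 0, -0.3, 0, 0, 0, -0.6, 0, 0, -0.5, 0, 0, 0, -0.6, 0, 0, -0.5, 0, 0, 0, -0.6]'

```text
time: 10.6
position: [0.5791, 0.2763, 0.1873]
tool_rot: [2.518, 1.877, 0.017]
ft_force: [-0.2, 0.8, -0.2]
grip_width: 0.363
grip_force: 14.9
```

```bash
cat >> h.py <<'E'
TR=np.array([.6025,.0258]); PS=-.2875
def well(x,y): return TR+np.array([x*np.cos(PS)-y*np.sin(PS),x*np.sin(PS)+y*np.cos(PS)])
E
python3 - <<'E'
from h import *
s=ctrl.get_state();print(s["position"],s["tool_rot"],s["grip_width"],s["grip_force"])
w=well(.04,.08);go((*w,.16),(*w,.041),psi=-.2875)
E
```

```text
[0.5790884  0.27631298 0.18729952] [2.51794038 1.87684004 0.01679694] 0.3634955561714044 14.890784694680406
(np.float64(0.663542688377709), np.float64(0.0911742318931696), 0.16) d [-0.5117, 0.4454, 0.0902] w [0.0069, -0.0076, -0.0021] rows 3.3
(np.float64(0.663542688377709), np.float64(0.0911742318931696), 0.041) d [-0.5149, 0.4425, 0.4868] w [0.0069, -0.0076, -0.0021] rows 4.0
```

Call:
jog_arm --moves '[-0.512, 0.444, 0, 0, 0, 0, -0.6, -0.512, 0.444, 0, 0, 0, 0, -0.6, -0.512, 0.444, 0, 0, 0, 0, -0.6, -0.512, 0.444, 0.1, 0, 0, 0, -0.6, -0.512, 0.444, 0.27, 0, 0, 0, -0.6, -0.512, 0.444, 0.4, 0, 0, 0, -0.6, -0.512, 0.444, 0.44, 0, 0, 0, -0.6, -0.512, 0.444, 0.44, 0, 0, 0, -0.6]'

```text
time: 11.6
position: [0.6591, 0.0899, 0.0484]
tool_rot: [-2.518, -1.878, 0.003]
ft_force: [0.0, 0.2, 0.5]
grip_width: 0.361
grip_force: 14.9
```

Run:
```python
from h import *
ctrl.get_image("top")
s=ctrl.get_state();print(s["position"],s["tool_rot"],s["ft_force"],s["grip_width"],s["grip_force"])
w=well(.04,.08);go((*w,.042),psi=-.2875)
```

```text
[0.66026755 0.08997334 0.04996652] [2.51794847e+00 1.87761286e+00 1.37008346e-03] [ 0.86339435 -0.02077558  0.19057047] 0.3654115402981846 14.891160512138413
(np.float64(0.663542688377709), np.float64(0.0911742318931696), 0.042) d [0.0069, 0.0093, 0.0266] w [0.001, -0.0003, -0.0017] rows 0.1
```

Call:
jog_arm --moves '[0.006, 0.009, 0.015, 0, 0, 0, -0.6, 0.006, 0.009, 0.026, 0, 0, 0, -0.6, 0.006, 0.009, 0.029, 0, 0, 0, -0.6, 0.006, 0.009, 0.031, 0, 0, 0, -0.6, 0.006, 0.009, 0.031, 0, 0, 0, 0.3, 0.006, 0.009, 0.031, 0, 0, 0, 0.3, 0.006, 0.009, 0.031, 0, 0, 0, 0.3, 0.006, 0.009, 0.031, 0, 0, 0, 0.3]'

```text
time: 12.65
position: [0.6627, 0.0908, 0.0398]
tool_rot: [-2.519, -1.878, 0.0]
ft_force: [0.0, -0.1, 0.3]
grip_width: 0.639
grip_force: 0.0
```

Run:
```python
from h import *
s=ctrl.get_state();print(s["position"],s["ft_force"],s["grip_width"],s["grip_force"])
go((s["position"][0],s["position"][1],.20),(.625,-.20,.20),psi=-.2875)
```

```text
[0.66270886 0.09083525 0.03981939] [ 0.03342419 -0.13676291  0.28169144] 0.6389077305272306 0.0
(np.float64(0.6627088624745463), np.float64(0.09083525060654912), 0.2) d [-0.0, -0.0, -0.5339] w [-0.0, 0.0, -0.0019] rows 2.6
(0.625, -0.2, 0.2) d [-0.965, 0.1563, -0.5339] w [-0.0, 0.0, -0.0019] rows 5.3
```

Call:
jog_arm --moves '[0, 0, -0.2, 0, 0, 0, 0.3, 0, 0, -0.4, 0, 0, 0, 0.5, 0, 0, -0.53, 0, 0, 0, 1, -1, 0.12, -0.53, 0, 0, 0, 1, -1, 0.12, -0.53, 0, 0, 0, 1, -1, 0.12, -0.53, 0, 0, 0, 1, -1, 0.12, -0.53, 0, 0, 0, 1, -1, 0.12, -0.53, 0, 0, 0, 1]'

```text
time: 13.65
position: [0.6107, -0.2098, 0.1992]
tool_rot: [2.52, 1.875, 0.0]
ft_force: [-0.7, 0.5, 0.2]
grip_width: 0.999
grip_force: 0.0
```

Run:
```python
from h import *
im=shot("top");s=ctrl.get_state();print(s["position"],s["ft_force"])
for z in (0,.07,.1): print([px2w(im,p,z).round(3)[:2] for p in [(388,180),(418,184)]])
S=shot("side");print([px2w(S,p,0).round(3)[:2] for p in [(386,297),(474,298)]])
go((.609,-.36,.17),psi=-.2875)
```

```text
[ 0.60747201 -0.2196334   0.19956287] [-2.40250451 -5.91122034  0.26300274]
[array([ 0.702, -0.23 ]), array([ 0.698, -0.333])]
[array([ 0.682, -0.222]), array([ 0.678, -0.321])]
[array([ 0.673, -0.218]), array([ 0.67 , -0.315])]
[array([ 0.689, -0.31 ]), array([ 0.884, -0.33 ])]
(0.609, -0.36, 0.17) d [-0.4554, 0.1441, 0.101] w [0.001, 0.0048, -0.0134] rows 2.3
```

Run:
```python
from h import *
S=shot("side")
for z in (0,.04,.05,.06,.07,.08,.09): print(z,w2px(S,[[.689,-.31,z]]).round(0))
c=S["pixels"][230:310,340:500][:,:,::-1]
cv2.imwrite("pics/rack.png",cv2.resize(c,None,fx=4,fy=4,interpolation=cv2.INTER_CUBIC))
```

```text
0 [[386. 297.]]
0.04 [[387. 284.]]
0.05 [[388. 281.]]
0.06 [[388. 278.]]
0.07 [[389. 274.]]
0.08 [[389. 271.]]
0.09 [[389. 267.]]
```

View pics/rack.png

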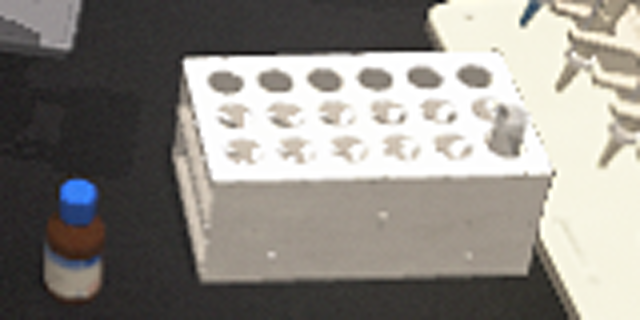

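Call:
jog_arm --moves '[-0.455, 0.144, 0.1, 0, 0, 0, 1, -0.455, 0.144, 0.1, 0, 0, 0, 1, -0.455, 0.144, 0.1, 0, 0, 0, 1, -0.455, 0.144, 0.1, 0, 0, 0, 1, -0.455, 0.144, 0.1, 0, 0, 0, 1, -0.455, 0.144, 0.1, 0, 0, 0, 1, -0.455, 0.144, 0.1, 0, 0, 0, 1, -0.455, 0.144, 0.1, 0, 0, 0, 1]'

```text
time: 14.8
position: [0.6144, -0.3493, 0.1692]
tool_rot: [2.518, 1.879, 0.001]
ft_force: [-0.4, 0.3, -0.2]
grip_width: 1.0
grip_force: 0.0
```

Run:
```python
from h import *
im=shot("wrist","w5.png");s=ctrl.get_state();print(s["position"],s["tool_rot"],s["grip_width"])
blob(im,108)
```

```text
[ 0.61427264 -0.34958516  0.16907958] [2.51794569e+00 1.87854631e+00 6.67751962e-04] 0.9991411360560043
blob [317.1 167.3] [307 156  21  23 377] [ 0.6232 -0.3157  0.075 ]
```

View pics/w5.png

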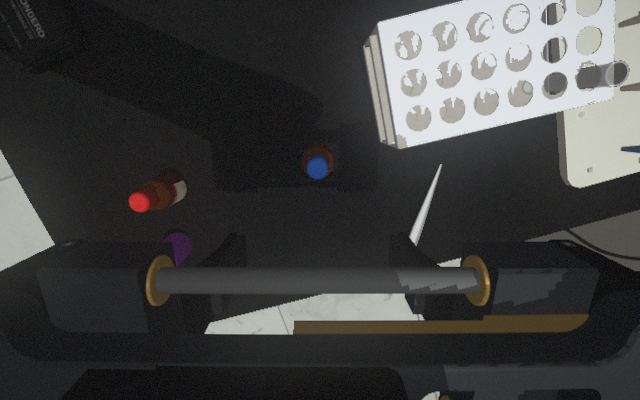

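Run:
```python
from h import *
im=shot("wrist")
print("red");blob(im,0,8); 
go((.623,-.315,.031),psi=-.2875)
```

```text
red
blob [141.7 200.6] [128 189  29  24 476] [ 0.4596 -0.2992  0.075 ]
blob [174.8 193. ] [174 191   2   5   5] [ 0.4921 -0.3014  0.075 ]
blob [174.3 188.7] [174 188   2   2   3] [ 0.4934 -0.2975  0.075 ]
(0.623, -0.315, 0.031) d [0.1195, -0.0051, 0.4601] w [0.0003, -0.0002, -0.0015] rows 2.3
```

Call:
jog_arm --moves '[0.12, -0.005, 0.05, 0, 0, 0, 0.55, 0.12, -0.005, 0.1, 0, 0, 0, 0.55, 0.12, -0.005, 0.28, 0, 0, 0, 0.55, 0.12, -0.005, 0.46, 0, 0, 0, 0.55, 0.12, -0.005, 0.46, 0, 0, 0, 0.55, 0.12, -0.005, 0.46, 0, 0, 0, -0.6, 0.12, -0.005, 0.46, 0, 0, 0, -0.6, 0.12, -0.005, 0.46, 0, 0, 0, -0.6]'

```text
time: 15.9
position: [0.6242, -0.3159, 0.0332]
tool_rot: [2.516, 1.876, 0.003]
ft_force: [-1.0, 0.0, 0.5]
grip_width: 0.515
grip_force: 0.0
```

Call:
jog_arm --moves '[0, 0, 0, 0, 0, 0, -0.6, 0, 0, 0, 0, 0, 0, -0.6, 0, 0, 0, 0, 0, 0, -0.6, 0, 0, 0, 0, 0, 0, -0.6, 0, 0, -0.1, 0, 0, 0, -0.6, 0, 0, -0.3, 0, 0, 0, -0.6, 0, 0, -0.5, 0, 0, 0, -0.6, 0, 0, -0.5, 0, 0, 0, -0.6]'

```text
time: 16.9
position: [0.6252, -0.3172, 0.1867]
tool_rot: [2.512, 1.872, 0.007]
ft_force: [0.7, -0.1, -0.8]
grip_width: 0.362
grip_force: 14.9
```

Run:
```python
from h import *
ctrl.get_image("top")
s=ctrl.get_state();print(s["position"],s["tool_rot"],s["grip_width"],s["grip_force"])
w=well(.04,-.08);go((*w,.19),(*w,.042),psi=-.2875)
```

```text
[ 0.62379965 -0.31594066  0.18311002] [2.51589208 1.87561297 0.00345857] 0.35550080962511754 14.94836424189998
(np.float64(0.6181737724879104), np.float64(-0.06225868983806894), 0.19) d [0.805, -0.2593, -0.0243] w [0.0039, 0.0003, -0.002] rows 4.1
(np.float64(0.6181737724879104), np.float64(-0.06225868983806894), 0.042) d [0.8052, -0.2614, 0.469] w [0.0039, 0.0003, -0.002] rows 4.6
```

Call:
jog_arm --moves '[0.805, -0.26, 0, 0, 0, 0, -0.6, 0.805, -0.26, 0, 0, 0, 0, -0.6, 0.805, -0.26, 0, 0, 0, 0, -0.6, 0.805, -0.26, 0, 0, 0, 0, -0.6, 0.805, -0.26, 0.1, 0, 0, 0, -0.6, 0.805, -0.26, 0.27, 0, 0, 0, -0.6, 0.805, -0.26, 0.4, 0, 0, 0, -0.6, 0.805, -0.26, 0.43, 0, 0, 0, -0.6]'

```text
time: 17.95
position: [0.613, -0.0609, 0.0469]
tool_rot: [-2.514, -1.875, 0.012]
ft_force: [0.0, -0.2, -0.4]
grip_width: 0.361
grip_force: 14.9
```

Run:
```python
from h import *
ctrl.get_image("top");ctrl.get_image("top")
s=ctrl.get_state();print(s["position"],s["tool_rot"],s["ft_force"],s["grip_width"],s["grip_force"])
w=well(.04,-.08);go((*w,.041),psi=-.2875)
```

```text
[ 0.61568582 -0.06135644  0.05014301] [-2.51711461 -1.87663266  0.00478371] [ 0.86538366 -0.32881614 -0.42851024] 0.36173897312519077 14.94868566979676
(np.float64(0.6181737724879104), np.float64(-0.06225868983806894), 0.041) d [-0.0005, 0.0089, 0.0304] w [-0.0032, 0.0012, -0.0019] rows 0.2
```

Call:
jog_arm --moves '[0, 0.008, 0.015, 0, 0, 0, -0.6, 0, 0.008, 0.026, 0, 0, 0, -0.6, 0, 0.008, 0.03, 0, 0, 0, -0.6, 0, 0.008, 0.032, 0, 0, 0, -0.6, 0, 0.008, 0.032, 0, 0, 0, 0.3, 0, 0.008, 0.032, 0, 0, 0, 0.3, 0, 0.008, 0.032, 0, 0, 0, 0.3, 0, 0.008, 0.032, 0, 0, 0, 0.3]'

```text
time: 19.05
position: [0.6194, -0.0621, 0.0423]
tool_rot: [2.518, 1.878, 0.0]
ft_force: [0.5, 0.3, -0.4]
grip_width: 0.632
grip_force: 0.0
```

Run:
```python
from h import *
s=ctrl.get_state();print(s["position"],s["ft_force"],s["grip_width"],s["grip_force"])
go((s["position"][0],s["position"][1],.18),(.448,-.338,.17),psi=-.2875)
```

```text
[ 0.61942374 -0.0621097   0.04232472] [ 0.48258154  0.34018911 -0.39789219] 0.6315873851567185 0.0
(np.float64(0.6194237440026258), np.float64(-0.0621097005011516), 0.18) d [0.0, 0.0001, -0.4589] w [0.0001, -0.0001, -0.0018] rows 2.2
(0.448, -0.338, 0.17) d [-1.0444, -0.2851, -0.4257] w [0.0001, -0.0001, -0.0018] rows 5.6
```

Call:
jog_arm --moves '[0, 0, -0.2, 0, 0, 0, 0.3, 0, 0, -0.4, 0, 0, 0, 0.5, -0.1, 0, -0.44, 0, 0, 0, 1, -1, -0.28, -0.44, 0, 0, 0, 1, -1, -0.28, -0.44, 0, 0, 0, 1, -1, -0.28, -0.44, 0, 0, 0, 1, -1, -0.28, -0.44, 0, 0, 0, 1, -1, -0.28, -0.44, 0, 0, 0, 1]'

```text
time: 20.05
position: [0.4503, -0.3292, 0.1747]
tool_rot: [2.523, 1.871, -0.0]
ft_force: [1.6, -0.4, -0.1]
grip_width: 0.997
grip_force: 0.0
```

Run:
```python
from h import *
ctrl.get_image("top");ctrl.get_image("top")
im=shot("wrist","w6.png");s=ctrl.get_state();print(s["position"],s["tool_rot"],s["grip_width"])
blob(im,0,8); go((.456,-.301,.031),psi=-.2875)
```

```text
[ 0.45168912 -0.32770519  0.17456398] [2.52272637e+00 1.87149112e+00 5.23084517e-04] 1.0024776193997222
blob [313.7 169.3] [303 158  22  23 389] [ 0.455  -0.2988  0.075 ]
(0.456, -0.301, 0.031) d [0.0894, -0.0123, 0.4785] w [0.0006, 0.0, -0.0065] rows 2.3
```

View pics/w6.png

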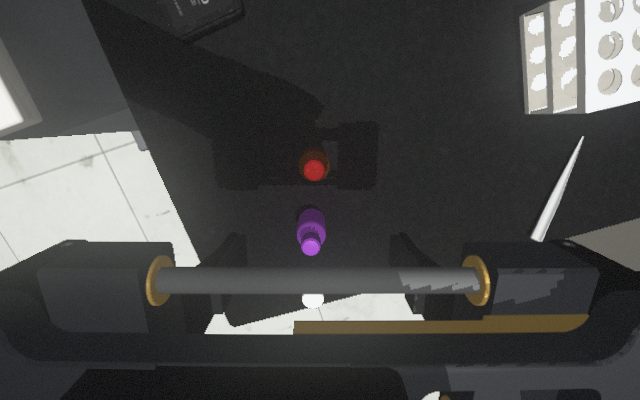

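Call:
jog_arm --moves '[0.095, -0.016, 0.05, 0, 0, 0, 1, 0.095, -0.016, 0.1, 0, 0, 0, 1, 0.095, -0.016, 0.28, 0, 0, 0, 0.7, 0.095, -0.016, 0.478, 0, 0, 0, 0.5, 0.095, -0.016, 0.478, 0, 0, 0, 0.5, 0.095, -0.016, 0.478, 0, 0, 0, -0.6, 0.095, -0.016, 0.478, 0, 0, 0, -0.6, 0.095, -0.016, 0.478, 0, 0, 0, -0.6]'

```text
time: 21.2
position: [0.4582, -0.2975, 0.0328]
tool_rot: [2.516, 1.877, 0.004]
ft_force: [0.1, -0.8, 0.1]
grip_width: 0.498
grip_force: 0.0
```

Call:
jog_arm --moves '[0, 0, 0, 0, 0, 0, -0.6, 0, 0, 0, 0, 0, 0, -0.6, 0, 0, 0, 0, 0, 0, -0.6, 0, 0, 0, 0, 0, 0, -0.6, 0, 0, -0.1, 0, 0, 0, -0.6, 0, 0, -0.3, 0, 0, 0, -0.6, 0, 0, -0.5, 0, 0, 0, -0.6, 0, 0, -0.5, 0, 0, 0, -0.6]'

```text
time: 22.2
position: [0.4594, -0.2989, 0.1856]
tool_rot: [2.513, 1.873, 0.009]
ft_force: [-0.1, -0.3, -0.2]
grip_width: 0.36
grip_force: 14.9
```

Run:
```python
from h import *
ctrl.get_image("top")
s=ctrl.get_state();print(s["position"],s["tool_rot"],s["grip_width"],s["grip_force"])
w=well(-.04,0);go((*w,.19),(*w,.042),psi=-.2875)
```

```text
[ 0.45792681 -0.29762914  0.18271883] [2.51580931 1.876012   0.00461559] 0.3590842188883795 14.942001229451307
(np.float64(0.5641417695671904), np.float64(0.03714222897244967), 0.19) d [1.1705, 0.0211, -0.0237] w [0.0042, -0.0004, -0.0017] rows 5.6
(np.float64(0.5641417695671904), np.float64(0.03714222897244967), 0.042) d [1.1704, 0.0189, 0.4696] w [0.0042, -0.0004, -0.0017] rows 6.1
```

Call:
jog_arm --moves '[1, 0.02, 0, 0, 0, 0, -0.6, 1, 0.02, 0, 0, 0, 0, -0.6, 1, 0.02, 0, 0, 0, 0, -0.6, 1, 0.02, 0, 0, 0, 0, -0.6, 1, 0.02, 0, 0, 0, 0, -0.6, 1, 0.02, 0, 0, 0, 0, -0.6, 1, 0.02, 0, 0, 0, 0, -0.6, 1, 0.02, 0, 0, 0, 0, -0.6]'

```text
time: 23.25
position: [0.5474, -0.013, 0.1801]
tool_rot: [-2.521, -1.874, 0.002]
ft_force: [-0.8, 0.1, 0.1]
grip_width: 0.358
grip_force: 14.9
```

Run:
```python
from h import *
s=ctrl.get_state();print(s["position"],s["tool_rot"])
w=well(-.04,0);go((*w,.05),psi=-.2875)
```

```text
[ 0.54739701 -0.01301825  0.18008597] [-2.52087176e+00 -1.87413759e+00  2.27641454e-03]
(np.float64(0.5641417695671904), np.float64(0.03714222897244967), 0.05) d [0.1766, 0.0058, 0.4334] w [-0.0011, 0.0009, -0.0045] rows 2.2
```

Call:
jog_arm --moves '[0.177, 0.006, 0, 0, 0, 0, -0.6, 0.177, 0.006, 0.05, 0, 0, 0, -0.6, 0.177, 0.006, 0.2, 0, 0, 0, -0.6, 0.177, 0.006, 0.35, 0, 0, 0, -0.6, 0.177, 0.006, 0.41, 0, 0, 0, -0.6, 0.177, 0.006, 0.43, 0, 0, 0, -0.6, 0.177, 0.006, 0.43, 0, 0, 0, -0.6, 0.177, 0.006, 0.43, 0, 0, 0, -0.6]'

```text
time: 24.25
position: [0.5664, 0.0393, 0.0535]
tool_rot: [2.518, 1.877, 0.004]
ft_force: [-0.3, -0.1, 0.2]
grip_width: 0.361
grip_force: 14.9
```

Run:
```python
from h import *
s=ctrl.get_state();print(s["position"],s["tool_rot"],s["ft_force"])
w=well(-.04,0);go((*w,.041),psi=-.2875)
```

```text
[0.56636646 0.03928281 0.05350716] [2.51775945 1.87704065 0.00438471] [-0.32010728 -0.08957408  0.19111368]
(np.float64(0.5641417695671904), np.float64(0.03714222897244967), 0.041) d [-0.009, -0.0052, 0.0417] w [0.0025, -0.0015, -0.0019] rows 0.2
```

Call:
jog_arm --moves '[-0.009, -0.005, 0.02, 0, 0, 0, -0.6, -0.009, -0.005, 0.035, 0, 0, 0, -0.6, -0.009, -0.005, 0.041, 0, 0, 0, -0.6, -0.009, -0.005, 0.043, 0, 0, 0, -0.6, -0.009, -0.005, 0.043, 0, 0, 0, 0.2, -0.009, -0.005, 0.043, 0, 0, 0, 0.2, -0.009, -0.005, 0.043, 0, 0, 0, 0.2, -0.009, -0.005, 0.043, 0, 0, 0, 0.2]'

```text
time: 25.25
position: [0.5627, 0.0371, 0.0387]
tool_rot: [-2.519, -1.878, 0.0]
ft_force: [-0.4, -0.4, -0.2]
grip_width: 0.593
grip_force: 0.0
```

Call:
jog_arm --moves '[0, 0, -0.1, 0, 0, 0, 0.2, 0, 0, -0.25, 0, 0, 0, 0.2, 0, 0, -0.4, 0, 0, 0, 0.2, 0, 0, -0.52, 0, 0, 0, 0.2, -0.55, 0, -0.55, 0, 0, 0, 0.2, -0.55, 0, -0.55, 0, 0, 0, 0.2, -0.55, 0, -0.55, 0, 0, 0, 0.2, -0.55, 0, -0.55, 0, 0, 0, 0.2]'

```text
time: 26.25
position: [0.5146, -0.1254, 0.2045]
tool_rot: [2.525, 1.868, 0.001]
ft_force: [0.9, 0.3, -0.0]
grip_width: 0.597
grip_force: 0.0
```

Run:
```python
from h import *
ctrl.get_image("top")
im=shot("wrist","w7.png");s=ctrl.get_state();print(s["position"],s["ft_force"])
for n,h in(("red",0),("blue",108),("orange",13),("green",70)): print(n); blob(im,h,8,.084 if n!="green" else .069)
print(well(-.04,0),well(.04,-.08),well(.04,.08),well(-.04,.08),well(.04,0))
print("well px",w2px(im,[[*well(.04,0),.037],[*well(.04,0),.009]]))
```

```text
[ 0.51581406 -0.12068719  0.20395069] [-0.07756711  0.7633367   0.55989338]
red
blob [316.3  14.7] [306   3  22  24 415] [0.5607 0.0334 0.084 ]
blue
blob [405.6 108.1] [396  98  20  21 317] [ 0.6176 -0.0638  0.084 ]
blob [199.8 142. ] [193 136  15  13  48] [ 0.4229 -0.0371  0.084 ]
blob [206.3 153.4] [202 148  12  12  43] [ 0.4248 -0.0489  0.084 ]
orange
blob [288. 324.] [288 324   1   1   1] [ 0.4385 -0.2568  0.084 ]
blob [499. 329.] [499 329   1   1   1] [ 0.6718 -0.3362  0.084 ]
blob [447. 330.] [447 330   1   1   1] [ 0.6129 -0.319   0.084 ]
green
[0.56414177 0.03714223] [ 0.61817377 -0.06225869] [0.66354269 0.09117423] [0.58682623 0.11385869] [0.64085823 0.01445777]
well px [[397.88140465  25.33386762]
 [391.11716303  33.15687811]]
```

View pics/w7.png

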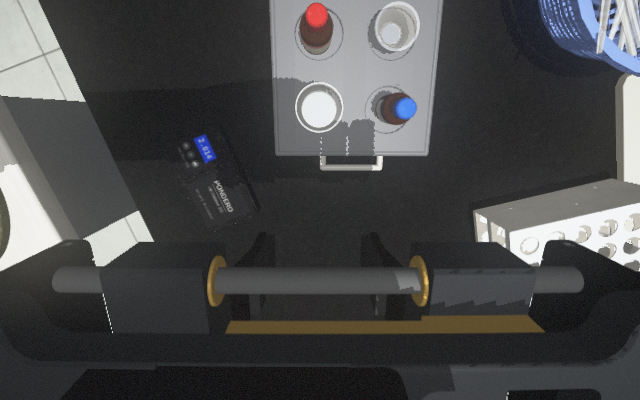

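Run:
```python
from h import *
im=shot("top");S=shot("side","s9.png")
for n,h in(("red",0),("blue",108),("orange",13)):
    for i in(im,S): print(n);blob(i,h,8,.083)
c=S["pixels"][140:250,270:400][:,:,::-1]
cv2.imwrite("pics/fin.png",cv2.resize(c,None,fx=4,fy=4,interpolation=cv2.INTER_CUBIC))
```

```text
red
blob [65.5 79.2] [62 76  8  7 38] [0.9381 0.9243 0.083 ]
blob [307.  208.7] [304 206   7   6  34] [0.5581 0.0315 0.083 ]
red
blob [315.8 187.7] [313 184   7   9  54] [0.5602 0.0199 0.083 ]
blob [384.3  69.2] [384  68   2   4   6] [0.9326 0.9008 0.083 ]
blob [518. 194.] [518 194   1   1   1] [ 1.0877 -0.0581  0.083 ]
blue
blob [169.1 253.6] [165 249  10  11  56] [0.3714 0.4511 0.083 ]
blob [379.6  51.8] [376  49   8   9  42] [ 1.1353 -0.1623  0.083 ]
blob [60.5 65.5] [57 63  7  6 35] [0.9894 0.956  0.083 ]
blue
blob [528.3 153.8] [521 147  15  17  80] [1.2106 0.1441 0.083 ]
blob [341.4 207.4] [338 203   7  10  52] [ 0.6171 -0.0757  0.083 ]
blob [253.2 133.7] [249 131  10   7  32] [0.3855 0.3526 0.083 ]
orange
blob [48.  80.2] [45 77  7  7 43] [0.93   0.9899 0.083 ]
blob [69.1 82.4] [65 79  8  7 28] [0.9268 0.9079 0.083 ]
blob [293.4 175.6] [292 174   4   5  16] [0.663  0.0864 0.083 ]
orange
blob [289.7 145.4] [273 143  37   6  90] [0.5001 0.2632 0.083 ]
blob [323.2 184.2] [316 181  14   8  72] [0.5819 0.0352 0.083 ]
blob [349.8 175. ] [347 171   7   9  52] [0.6613 0.0756 0.083 ]
```

View pics/fin.png

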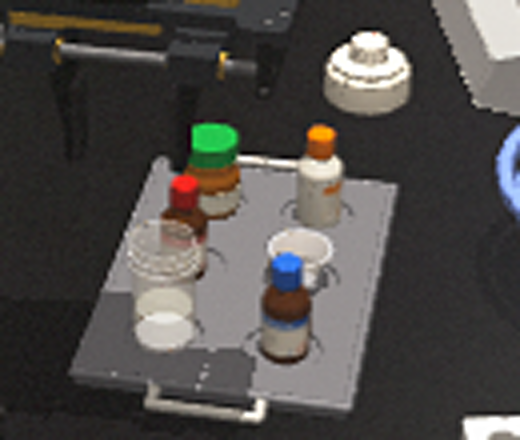

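```bash
python3 -c "
from bench import ctrl
print(ctrl.close_job())"
```

```text
the job is handed in; nothing more can be done
None
```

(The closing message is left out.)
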